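Click-test the seal jars, sort them and tally the batch

TASK

Test the seal of every steel-buttoned storage jar on the bench by pressing its button fully home and letting go: stand the ones whose button stays down on the wooden ware board, and set aside the ones whose button pops back up, standing on the rubber mat. When all of them are sorted, log the batch on the tally counter by swinging its lever all the way to its stop and letting it spring back. Leave the other things on the bench where they are.

Things in the scene. Friction and masses are not known exactly. Their poses are not given: they have to be found in the camera images.
- jar_a_mid (a point): One of six like storage jars (four to six are present, standing on the bench): round white stoneware, 56 mm in diameter, 66 mm high to the top of its light wooden lid, about 0.3 kg, with a round steel button 32 mm in diameter in the middle of the lid that stands 16 mm proud when untested (82 mm over all). This point is on its axis, half-way up the 66 mm body (33 mm above its foot); z is up. The jar may be held by its sides at this height. None if the jar is absent.
- jar_a_button (a joint): How far that jar's button is pressed, in m: 0 is up (untested), the bottom stop is at 0.0125. It takes 5 to 8 N to push it home. A sound button stays down at about 0.0125 (3.5 mm proud) when let go. A failed one springs back up within half a second and comes to rest at about 0.004 (12 mm proud). A button pressed only part of the way shows nothing.
- jar_b_mid (a point): One of six like storage jars (four to six are present, standing on the bench): round white stoneware, 56 mm in diameter, 66 mm high to the top of its light wooden lid, about 0.3 kg, with a round steel button 32 mm in diameter in the middle of the lid that stands 16 mm proud when untested (82 mm over all). This point is on its axis, half-way up the 66 mm body (33 mm above its foot); z is up. The jar may be held by its sides at this height. None if the jar is absent.
- jar_b_button (a joint): How far that jar's button is pressed, in m: 0 is up (untested), the bottom stop is at 0.0125. It takes 5 to 8 N to push it home. A sound button stays down at about 0.0125 (3.5 mm proud) when let go. A failed one springs back up within half a second and comes to rest at about 0.004 (12 mm proud). A button pressed only part of the way shows nothing.
- jar_c_mid (a point): One of six like storage jars (four to six are present, standing on the bench): round white stoneware, 56 mm in diameter, 66 mm high to the top of its light wooden lid, about 0.3 kg, with a round steel button 32 mm in diameter in the middle of the lid that stands 16 mm proud when untested (82 mm over all). This point is on its axis, half-way up the 66 mm body (33 mm above its foot); z is up. The jar may be held by its sides at this height. None if the jar is absent.
- jar_c_button (a joint): How far that jar's button is pressed, in m: 0 is up (untested), the bottom stop is at 0.0125. It takes 5 to 8 N to push it home. A sound button stays down at about 0.0125 (3.5 mm proud) when let go. A failed one springs back up within half a second and comes to rest at about 0.004 (12 mm proud). A button pressed only part of the way shows nothing.
- jar_d_mid (a point): One of six like storage jars (four to six are present, standing on the bench): round white stoneware, 56 mm in diameter, 66 mm high to the top of its light wooden lid, about 0.3 kg, with a round steel button 32 mm in diameter in the middle of the lid that stands 16 mm proud when untested (82 mm over all). This point is on its axis, half-way up the 66 mm body (33 mm above its foot); z is up. The jar may be held by its sides at this height. None if the jar is absent.
- jar_d_button (a joint): How far that jar's button is pressed, in m: 0 is up (untested), the bottom stop is at 0.0125. It takes 5 to 8 N to push it home. A sound button stays down at about 0.0125 (3.5 mm proud) when let go. A failed one springs back up within half a second and comes to rest at about 0.004 (12 mm proud). A button pressed only part of the way shows nothing.
- jar_e_mid (a point): One of six like storage jars (four to six are present, standing on the bench): round white stoneware, 56 mm in diameter, 66 mm high to the top of its light wooden lid, about 0.3 kg, with a round steel button 32 mm in diameter in the middle of the lid that stands 16 mm proud when untested (82 mm over all). This point is on its axis, half-way up the 66 mm body (33 mm above its foot); z is up. The jar may be held by its sides at this height. None if the jar is absent.
- jar_e_button (a joint): How far that jar's button is pressed, in m: 0 is up (untested), the bottom stop is at 0.0125. It takes 5 to 8 N to push it home. A sound button stays down at about 0.0125 (3.5 mm proud) when let go. A failed one springs back up within half a second and comes to rest at about 0.004 (12 mm proud). A button pressed only part of the way shows nothing.
- jar_f_mid (a point): One of six like storage jars (four to six are present, standing on the bench): round white stoneware, 56 mm in diameter, 66 mm high to the top of its light wooden lid, about 0.3 kg, with a round steel button 32 mm in diameter in the middle of the lid that stands 16 mm proud when untested (82 mm over all). This point is on its axis, half-way up the 66 mm body (33 mm above its foot); z is up. The jar may be held by its sides at this height. None if the jar is absent.
- jar_f_button (a joint): How far that jar's button is pressed, in m: 0 is up (untested), the bottom stop is at 0.0125. It takes 5 to 8 N to push it home. A sound button stays down at about 0.0125 (3.5 mm proud) when let go. A failed one springs back up within half a second and comes to rest at about 0.004 (12 mm proud). A button pressed only part of the way shows nothing.
- ware_board: Raised ware board of light wood for the sound jars, fixed: flat top 270 mm (its x) by 150 mm (its y), no rim. Origin on the bench under its centre; its top is 30 mm above the bench. On the robot's left or right.
- rubber_mat: Ribbed black rubber mat for the failed jars, fixed: 270 mm (its x) by 150 mm (its y), 6 mm thick, no rim. Origin on the bench under its centre. On the side opposite the ware board.
- counter_lever (a joint): Lever of the bench tally counter (fixed grey box 120 x 110 x 50 mm with number wheels in its front), in rad: 0 at rest, 1.1 at the stop. It turns about the vertical axis at lever_hinge, anticlockwise seen from above: the knob starts on the robot's left and moves to the robot's right. A spring returns it; 1 to 2.5 N at the knob moves it.
- lever_knob (a point): Middle of the upright black knob at the lever's end: a cylinder 18 mm in diameter and 42 mm high, its axis vertical, 90 mm from the hinge axis, its foot on the flat lever arm 62 mm above the bench, its top 104 mm above the bench. Clear of the counter's box by 8 to 20 mm in plan.
- lever_hinge (a point): Point on the lever's vertical pivot axis, in the middle of the counter's box in plan, at the height of the middle of the knob.
- plain_pot: Terracotta pot with a flat wooden lid and no button, 61 mm in diameter, 66 mm high, standing among the jars; origin under its centre. Not part of the job.
- slip_cup: Open white plastic cup, 64 mm across the rim, 70 mm high, standing among the jars; origin under its centre. Not part of the job.
- varnish_jar: Amber glass jar with a dark lid, 72 mm in diameter, 110 mm high, beyond the jars on the left; origin under its centre. Not part of the job.
- beaker: Glass beaker, 80 mm across, 120 mm high, beyond the jars on the right; origin under its centre. Not part of the job.
There are look-alikes about, which are no part of the job. What is shaped like the part that bears jar_f_mid but blue is not meant.

How it is judged:
On the way, in this order (a step that is already met when the one before it is completed fails the run):
1. every jar present has been tested and stands, sound or failed, in its place (x of jar_a_mid in the frame of ware_board between -0.117 and 0.117 m and y of jar_a_mid in the frame of ware_board between -0.057 and 0.057 m and z of jar_a_mid in the frame of ware_board between 0.057 and 0.069 m and angle between each of jar_a_mid, jar_b_mid, jar_c_mid, jar_d_mid, jar_e_mid, jar_f_mid's own z axis and vertical below 0.15 rad and linear speed of each of jar_a, jar_b, jar_c, jar_d, jar_e, jar_f below 0.02 m/s and value of joint each of jar_a_button, jar_c_button, jar_f_button above 0.01 m and x of jar_b_mid in the frame of rubber_mat between -0.117 and 0.117 m and y of jar_b_mid in the frame of rubber_mat between -0.057 and 0.057 m and z of jar_b_mid in the frame of rubber_mat between 0.033 and 0.045 m and value of joint jar_b_button between 0.0025 and 0.0065 m and x of jar_c_mid in the frame of ware_board between -0.117 and 0.117 m and y of jar_c_mid in the frame of ware_board between -0.057 and 0.057 m and z of jar_c_mid in the frame of ware_board between 0.057 and 0.069 m and x of jar_d_mid in the frame of rubber_mat between -0.117 and 0.117 m and y of jar_d_mid in the frame of rubber_mat between -0.057 and 0.057 m and z of jar_d_mid in the frame of rubber_mat between 0.033 and 0.045 m and value of joint jar_d_button between 0.0025 and 0.0065 m and x of jar_e_mid in the frame of rubber_mat between -0.117 and 0.117 m and y of jar_e_mid in the frame of rubber_mat between -0.057 and 0.057 m and z of jar_e_mid in the frame of rubber_mat between 0.033 and 0.045 m and value of joint jar_e_button between 0.0025 and 0.0065 m and x of jar_f_mid in the frame of ware_board between -0.117 and 0.117 m and y of jar_f_mid in the frame of ware_board between -0.057 and 0.057 m and z of jar_f_mid in the frame of ware_board between 0.057 and 0.069 m), for 0.3 s.
2. then the counter's lever is swung to its stop (value of joint counter_lever above 1.03 rad), for 0.05 s.
At the end, for the whole second after the job is handed in: Each jar stands upright and still, centre 18 mm or more inside the edges: latched (over 10 mm down) on the ware board, popped back (2.5 to 6.5 mm down) on the rubber mat; after that the lever has been at its stop and is back within 0.1 rad of rest (all of step 1 and value of joint counter_lever below 0.1 rad); the robot touches nothing.
It fails at once if the pot, cup, amber jar or beaker is moved more than 50 mm (distance of any of plain_pot, slip_cup, varnish_jar, beaker from where it was at the start of the episode above 0.05 m).
Of jar_a, jar_c, jar_f only 2 to 3 are there at a start; the rules pass over those that are not, and their reading is None.
Of jar_b, jar_d, jar_e only 2 to 3 are there at a start; the rules pass over those that are not, and their reading is None.
At some moment in a run one of jar_a, jar_b, jar_c, jar_d, jar_e, jar_f may be knocked a few centimetres aside while the robot is not near it.
It also fails if it takes over 210 s, if anything falls off the work surface, if the arm or the gripper's body presses on something with over 40 N, if the wrist force passes 120 N, or if a joint passes its speed limit or range.

ROBOT

A 6-joint arm with a two-finger parallel gripper is mounted at the origin on the work surface. World frame = base frame: x ahead of the robot, y to its left, z up, the work surface at z = 0. Lengths are in m, angles in rad, forces in N, time in s.
With the tool pointing down it reaches from about 0.225 to 0.725 m from the base axis. Payload 3.1 kg.
Tool frame: the origin (TCP) lies at the very end of the fingers, on their centre line; the grasp point (between the pads) lies 19 mm behind it (ctrl.hold_point_z is the distance from the TCP to the grasp point, in m); z points along the fingers, y is the line along which they close (so a half turn about z gives the same grasp; the last joint's range is limited). The gripper opens to 85 mm and grips with 20 to 120 N. Pads are 22 mm wide; open, the fingers measure 114 mm over their backs; the gripper's body (76 mm by 85 mm) begins 54 mm behind the grasp point. The pads swing forward as they close: fully open they stand 13 mm farther back than shut.
Start: joints at [1.062, 0.048, 0.099, 1.622, 0, 1.443], TCP at [0.195, 0.487, 0.231] pointing down, gripper open.
Joint ranges: [-2.91, 2.91], [-0.99, 1.94], [-1.21, 1.42], [-2.12, 2.29], [-1.49, 1.47], [-3.14, 3.14]. Speed limits (rad/s): [2.79, 2.79, 3.14, 3.14, 3.14, 3.14].

INTERFACE

Orientations are given as a 3x3 rotation matrix whose columns are the frame's x, y, z axes.
In Python, from plant import ctrl gives the robot as it stands. Calls block until the motion is done:
- ctrl.reach(position, orientation): joint-space move of the TCP to a pose.
- ctrl.move_l(position, vel=0.15, attitude=None): straight line of the TCP; attitude=None keeps the orientation; vel is the mean speed in m/s.
- ctrl.goto_joints(angles): joint-space move.
- ctrl.open_gripper() and ctrl.clamp(squeeze=None): open the fingers fully, or close them until they stop; squeeze is the grip in N (None keeps the last).
- ctrl.sleep(seconds).
- ctrl.ik(position, orientation): joint angles nearest the present ones, or None.
- ctrl.grab_frame(name): name is "scene" or "side" or "wrist"; returns a dict with "color" (420x560x3 uint8, blue, green, red), "range_z" (420x560 float32, m along the optical axis (not along the pixel's ray), 0 where there is no reading), "vertical_fov" (degrees; the focal length in pixels is half the picture's height over the tangent of half this angle, whatever the lens; pixels are square), "cx", "cy" (the principal point, pixels), "dist_coeffs" ([k1, k2, p1, p2, k3] as OpenCV has them; the pictures are not rectified), "extrinsics" (4x4, takes a point from camera to world coordinates). Camera axes: x right, y up, looking along -z (the intrinsics and any distortion apply to the point x, -y, -z); pixel columns grow to the right and rows downward; lengths in m; the calibration is good to about 2 mm. A picture is of the moment at which its call begins.
A pose or a line that the arm cannot do raises ctrl.PlanningError and nothing moves.
- ctrl.job_done(): hands the job in, once; it reports no verdict.
Trained networks look in a picture, given as the dict that the camera call returned (one of the last four; its "shot" number tells which), for a name from the list of things; names that differ only in an ending like _2 or _b are one class to them, and where a whole thing is asked for, a point or a joint stands for the part that bears it (a point fixed in the world has none). Each returns a list of dicts, best first, with "score" (0 to 1); they miss things now and then, are a little off and sometimes report something else, mostly with a low value. They report only what shows in the picture. A call takes as long as a camera call. They do not tell look-alikes from the thing itself.
- ctrl.regions_of(picture, thing): "region" (420x560 bool, what is visible of it) and "extent" ([left, top, right, bottom] in pixels, round what is visible of it).
Readings, each from a call of its own:
- ctrl.get_clock(): time.
- ctrl.get_qpos(): joint angles.
- ctrl.get_joint_velocities(): joint speeds.
- ctrl.get_tau(): joint torques, N m.
- ctrl.get_tool_pos(): TCP position.
- ctrl.get_ee_rot(): TCP orientation.
- ctrl.get_wrist_force(): force on the tool from outside, world axes, zero at the start.
- ctrl.get_torque(): the same for the moment, N m.
- ctrl.get_grip_width(): opening from 0.0 (shut) to 1.0 (fully open).
Only numpy, scipy, OpenCV 4.12 (cv2) and the standard library are available. Lean on these libraries where they do the work, as an engineer would, in place of code of your own. Each camera call takes 0.05 s, during which the arm holds its last target. There are 200 camera calls.

## Working session

There is one attempt and no reset: what is moved stays moved. The work goes in short steps, each a Python script; the robot and the scene stay as the last script left them, time stands still between calls to the robot, and variables do not carry over. Pictures are saved under pics/ and viewed, on a budget of 14 in all, crops included, one or two more only if the job needs it, and the job is handed in when it is done.

```bash
ls; mkdir -p pics; cat > h.py <<'E'
import numpy as np, cv2
from plant import ctrl
def K(f):
    h=f["color"].shape[0]; F=h/2/np.tan(np.radians(f["vertical_fov"])/2)
    return np.array([[F,0,f["cx"]],[0,F,f["cy"]],[0,0,1.]])
def cloud(f):
    h,w=f["range_z"].shape
    u,v=np.meshgrid(np.arange(w),np.arange(h))
    p=cv2.undistortPoints(np.stack([u,v],-1).reshape(-1,1,2).astype(np.float64),K(f),np.array(f["dist_coeffs"],float)).reshape(h,w,2)
    z=f["range_z"].astype(float)
    P=np.stack([p[...,0]*z,-p[...,1]*z,-z,np.ones_like(z)],-1)@np.array(f["extrinsics"]).T
    P=P[...,:3]; P[z<=0]=np.nan
    return P
E
python3 - <<'E'
from h import *
ims=[]
for n in("scene","side"):
    f=ctrl.grab_frame(n); P=cloud(f); np.save(n+".npy",P); np.save(n+"c.npy",f["color"])
    cv2.imwrite(f"pics/{n}0.png",f["color"])
    print(n,"cam",np.round(np.array(f["extrinsics"])[:3,3],3))
    for t in("jar_a_mid","ware_board","rubber_mat","counter_lever","lever_knob","plain_pot","slip_cup","varnish_jar","beaker"):
        for r in ctrl.regions_of(f,t):
            m=r["region"]; q=P[m]; q=q[~np.isnan(q[:,0])]
            if len(q)<5: continue
            ok=q[:,2]>q[:,2].max()-.4
            print(t,round(r["score"],2),np.round(r["extent"]),"med",np.round(np.median(q,0),3),"lo",np.round(np.percentile(q,2,0),3),"hi",np.round(np.percentile(q,98,0),3), "bgr",np.median(f["color"][m],0))
print(ctrl.get_clock())
E
```

```text
pics
scene cam [ 0.966 -0.588  0.634]
jar_a_mid 0.93 [192. 204. 219. 245.] med [ 0.449 -0.083  0.053] lo [ 0.412 -0.098  0.003] hi [ 0.463 -0.045  0.083] bgr [121. 135. 141.]
ware_board 0.76 [ 51. 268. 209. 381.] med [ 0.493 -0.358  0.03 ] lo [ 0.346 -0.429  0.013] hi [ 0.607 -0.274  0.033] bgr [127. 193. 234.]
ware_board 0.17 [352. 155. 382. 201.] med [0.704 0.248 0.071] lo [0.667 0.237 0.005] hi [0.732 0.294 0.112] bgr [ 90.  99. 110.]
rubber_mat 0.81 [265. 142. 353. 177.] med [0.491 0.355 0.006] lo [0.347 0.278 0.003] hi [0.601 0.431 0.009] bgr [51. 57. 65.]
counter_lever 0.76 [293. 204. 327. 255.] med [0.669 0.001 0.064] lo [ 0.633 -0.035  0.058] hi [0.73  0.021 0.104] bgr [ 94. 100. 106.]
lever_knob 0.63 [294. 208. 327. 254.] med [0.664 0.004 0.064] lo [ 0.613 -0.035  0.001] hi [0.73  0.089 0.104] bgr [ 94. 101. 106.]
plain_pot 0.92 [228. 178. 251. 217.] med [0.453 0.046 0.051] lo [0.419 0.032 0.005] hi [0.471 0.085 0.068] bgr [ 54.  76. 122.]
plain_pot 0.51 [190. 253. 225. 296.] med [ 0.554 -0.198  0.049] lo [ 0.523 -0.226  0.007] hi [ 0.58  -0.169  0.071] bgr [111. 120. 127.]

[... 1459 characters left out ...]
 0.067] bgr [ 60.   80.5 123.5]
slip_cup 0.9 [266. 264. 304. 318.] med [ 0.549 -0.212  0.048] lo [ 0.522 -0.227  0.002] hi [ 0.579 -0.165  0.071] bgr [106. 116. 128.]
varnish_jar 0.77 [284. 146. 318. 190.] med [0.694 0.248 0.078] lo [0.661 0.235 0.006] hi [0.728 0.405 0.111] bgr [ 66.5  82.  101. ]
varnish_jar 0.3 [158. 320. 362. 420.] med [ 0.482 -0.358  0.031] lo [ 0.344 -0.419  0.02 ] hi [ 0.602 -0.277  0.033] bgr [116. 168. 216.]
beaker 0.88 [360. 260. 416. 350.] med [ 0.685 -0.31   0.086] lo [ 0.654 -0.328  0.006] hi [ 0.726 -0.254  0.121] bgr [108. 126. 139.]
beaker 0.64 [303. 195. 356. 228.] med [0.661 0.004 0.065] lo [ 0.632 -0.035  0.058] hi [0.727 0.019 0.104] bgr [80. 86. 92.]
1.0
```

View pics/scene0.png

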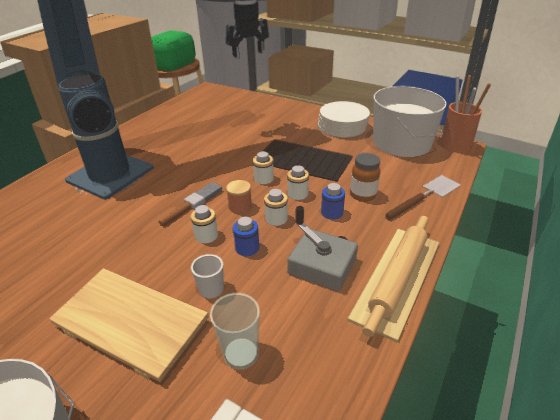

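View pics/side0.png

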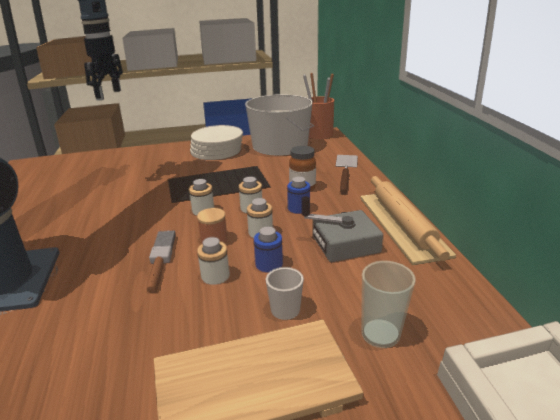

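```bash
python3 - <<'E'
import numpy as np, cv2
# top-down height map from both views
P=[np.load(n+".npy").reshape(-1,3) for n in("scene","side")]; C=[np.load(n+"c.npy").reshape(-1,3) for n in("scene","side")]
for n,p,c in zip(("scene","side"),P,C):
    k=(p[:,2]>.07)&(p[:,2]<.09)&(p[:,0]>.2)&(p[:,0]<.8)&(abs(p[:,1])<.5); q=p[k]; cc=c[k]
    g=np.zeros((300,500),np.uint8); ij=np.c_[((q[:,0]-.2)/.002).astype(int),((q[:,1]+.5)/.002).astype(int)]
    g[np.minimum(ij[:,0],299),np.minimum(ij[:,1],499)]=1; g=cv2.dilate(g,np.ones((5,5),np.uint8))
    N,L=cv2.connectedComponents(g); l=L[ij[:,0],ij[:,1]]
    for i in range(1,N):
        m=l==i
        if m.sum()>3: print(n,m.sum(),np.round(q[m].min(0),3),np.round(q[m].max(0),3),np.round(np.median(q[m],0),3),np.median(cc[m],0))
    # lid levels
    print()
E
```

```text
scene 96 [0.408 0.186 0.07 ] [0.439 0.221 0.084] [0.425 0.197 0.081] [132.5 139.  152. ]
scene 136 [ 0.422 -0.086  0.07 ] [ 0.452 -0.054  0.085] [ 0.44  -0.074  0.082] [179.5 187.  198.5]
scene 66 [ 0.521 -0.228  0.07 ] [ 0.582 -0.165  0.072] [ 0.554 -0.201  0.071] [186.5 204.5 217.5]
scene 110 [0.526 0.167 0.07 ] [0.559 0.204 0.085] [0.546 0.18  0.081] [151.  156.5 167. ]
scene 160 [ 0.529 -0.073  0.07 ] [ 0.562 -0.043  0.084] [ 0.549 -0.062  0.082] [177.5 181.  197. ]
scene 130 [0.533 0.05  0.07 ] [0.564 0.081 0.084] [0.551 0.062 0.081] [169.5 179.  196. ]
scene 60 [0.632 0.008 0.07 ] [0.649 0.022 0.09 ] [0.643 0.011 0.08 ] [42. 47. 57.]
scene 128 [0.644 0.141 0.07 ] [0.674 0.173 0.084] [0.661 0.15  0.081] [171.5 179.  193.5]
scene 314 [ 0.656 -0.306  0.07 ] [ 0.71  -0.254  0.09 ] [ 0.668 -0.265  0.081] [103. 129. 154.]
scene 230 [0.663 0.237 0.07 ] [0.732 0.288 0.09 ] [0.706 0.247 0.081] [ 43.  74. 119.]
scene 250 [ 0.671 -0.327  0.07 ] [ 0.728 -0.277  0.09 ] [ 0.715 -0.316  0.08 ] [160. 177. 172.]

side 112 [0.41  0.185 0.07 ] [0.44  0.218 0.084] [0.425 0.196 0.081] [113.5 118.  
[... 212 characters left out ...]
0.168 0.07 ] [0.56  0.198 0.084] [0.542 0.177 0.081] [109. 119. 128.]
side 196 [ 0.53  -0.076  0.07 ] [ 0.563 -0.044  0.084] [ 0.545 -0.065  0.081] [136.5 142.  155. ]
side 141 [0.533 0.049 0.07 ] [0.563 0.081 0.083] [0.547 0.059 0.081] [134. 143. 155.]
side 75 [0.632 0.006 0.07 ] [0.648 0.019 0.09 ] [0.638 0.011 0.08 ] [38. 41. 50.]
side 110 [0.642 0.14  0.07 ] [0.673 0.172 0.085] [0.657 0.148 0.081] [122.  126.5 135. ]
side 427 [ 0.653 -0.328  0.07 ] [ 0.718 -0.279  0.09 ] [ 0.674 -0.321  0.08 ] [110. 125. 133.]
side 218 [0.661 0.235 0.07 ] [0.729 0.285 0.09 ] [0.689 0.245 0.081] [ 43.  68. 108.]
side 326 [ 0.677 -0.286  0.07 ] [ 0.727 -0.254  0.09 ] [ 0.707 -0.261  0.081] [102. 124. 143.]
```

White jars at about (.424,.202), (.437,-.071), (.543,.184) and (.548,.065), the same in both views with tops at 82 mm. There are two blue look-alikes, and the pot and cup also stand there. In the scene picture the jars are at px (263,168), (204,224), (298,183) and (276,207). Next I'll fit the board, mat and counter from the same clouds.

```bash
python3 - <<'E'
import numpy as np, cv2
P=[np.load(n+".npy").reshape(-1,3) for n in("scene","side")]
def rect(n,x,y,z):
    for p in P+[np.vstack(P)]:
        k=np.all([(p[:,i]>r[0])&(p[:,i]<r[1]) for i,r in enumerate((x,y,z))],0)
        if k.sum()>5:
            (c,s,a)=cv2.minAreaRect((p[k][:,:2]*1000).astype(np.float32)); print(n,k.sum(),np.round(c),np.round(s),round(a,1),"z",np.round(np.median(p[k][:,2]),4))
rect("board",(.3,.65),(-.5,-.24),(.024,.036))
rect("mat",(.3,.65),(.26,.46),(.004,.012))
rect("box",(.6,.82),(-.15,.1),(.042,.056))
rect("lever",(.6,.82),(-.1,.1),(.058,.068))
rect("knob",(.6,.67),(-.05,.05),(.072,.11))
rect("pivot",(.67,.82),(-.1,.05),(.068,.11))
from scipy.optimize import least_squares
def circ(x,y,z,r):
    q=np.vstack(P); q=q[np.all([(q[:,i]>a[0])&(q[:,i]<a[1]) for i,a in enumerate((x,y,z))],0)]
    s=least_squares(lambda c:np.hypot(q[:,0]-c[0],q[:,1]-c[1])-r,q[:,:2].mean(0)+[-.01,.01],loss="soft_l1",f_scale=.001); return s.x,np.std(s.fun)
for x,y in((.424,.202),(.437,-.071),(.543,.184),(.548,.065)):
    print((x,y),"body",circ((x-.04,x+.04),(y-.04,y+.04),(.01,.05),.028),"buttonside",circ((x-.02,x+.02),(y-.02,y+.02),(.069,.079),.016))
print("knob",circ((.62,.66),(-.005,.035),(.07,.1),.009))
E
```

```text
board 9198 [ 473. -350.] [272. 152.] 5.4 z 0.0304
board 15077 [ 473. -350.] [271. 152.] 5.0 z 0.0307
board 24275 [ 473. -350.] [272. 152.] 5.2 z 0.0306
mat 1999 [458. 365.] [301. 184.] 1.6 z 0.0065
mat 1600 [469. 352.] [269. 156.] 6.1 z 0.0063
mat 3599 [459. 366.] [293. 195.] 4.1 z 0.0064
box 1928 [721. -19.] [120. 122.] 4.0 z 0.0497
box 1447 [719. -21.] [121. 122.] 3.9 z 0.05
box 3375 [720. -20.] [122. 123.] 4.3 z 0.0498
lever 285 [683.  -5.] [ 26. 107.] 59.8 z 0.0633
lever 283 [681.  -7.] [ 26. 110.] 66.4 z 0.0633
lever 568 [681.  -7.] [ 27. 110.] 65.3 z 0.0633
knob 125 [641.  16.] [17. 17.] 47.6 z 0.0923
knob 142 [640.  15.] [19. 17.] 76.7 z 0.0913
knob 267 [640.  16.] [19. 19.] 19.5 z 0.092
(0.424, 0.202) body (array([0.4225402 , 0.20444927]), np.float64(0.001565093434420592)) buttonside (array([0.42348503, 0.20439994]), np.float64(0.0019049803620363069))
(0.437, -0.071) body (array([ 0.43533215, -0.06993231]), np.float64(0.0012749948935070528)) buttonside (array([ 0.43516514, -0.06978459]), np.float64(0.0014651105992529773))
(0.543, 0.184) body (array([0.54268323, 0.18705526]), np.float64(0.0013699042247489472)) buttonside (array([0.5430952 , 0.18643783]), np.float64(0.0015766766112343276))
(0.548, 0.065) body (array([0.54731746, 0.06785055]), np.float64(0.0011345248517855146)) buttonside (array([0.54748297, 0.06772568]), np.float64(0.0010528033017772928))
knob (array([0.64002767, 0.01792464]), np.float64(0.0010641223743739882))
```

```bash
cat >> h.py <<'E'
from scipy.optimize import least_squares
def R(yaw):  # tool down, finger axis (y) at angle yaw in plan
    y=np.array([np.cos(yaw),np.sin(yaw),0]); z=np.array([0,0,-1.]); return np.stack([np.cross(y,z),y,z],1)
def fitc(q,r):
    c0=q[:,:2].mean(0); s=least_squares(lambda c:np.hypot(q[:,0]-c[0],q[:,1]-c[1])-r,c0+[-.01,.01],loss="soft_l1",f_scale=.001); return s.x
def jars(base=0.,box=((.3,.7),(-.25,.25)),views=("scene","side"),save=None):
    Q=[];C=[]
    for n in views:
        f=ctrl.grab_frame(n); Q.append(cloud(f).reshape(-1,3)); C.append(f["color"].reshape(-1,3).astype(float))
        if save: cv2.imwrite(f"pics/{save}_{n}.png",f["color"])
    Q=np.vstack(Q);C=np.vstack(C)
    i=np.all(np.isfinite(Q),1)&(Q[:,0]>box[0][0])&(Q[:,0]<box[0][1])&(Q[:,1]>box[1][0])&(Q[:,1]<box[1][1]);Q=Q[i];C=C[i];Q[:,2]-=base
    t=Q[(Q[:,2]>.0672)&(Q[:,2]<.09)]
    g=np.zeros((400,600),np.uint8); ij=((t[:,:2]-[box[0][0],box[1][0]])/.002).astype(int); g[ij[:,0],ij[:,1]]=1
    N,L=cv2.connectedComponents(cv2.dilate(g,np.ones((3,3),np.uint8))); l=L[ij[:,0],ij[:,1]]; out=[]
    for k in range(1,N):
        q=t[l==k]; d=q.max(0)-q.min(0)
        if len(q)<25 or max(d[:2])>.045 or min(d[:2])<.02: continue
        m=np.median(q,0)[:2]; b=(np.hypot(*(Q[:,:2]-m).T)<.04)&(Q[:,2]>.01)&(Q[:,2]<.05)
        if b.sum()<30: continue
        col=np.median(C[b],0)
        if col[0]-col[2]>20 or col[2]-col[0]>50: continue
        c=fitc(Q[b],.028); h=q[np.hypot(*(q[:,:2]-c).T)<.012][:,2]
        out.append((round(c[0],4),round(c[1],4),round(float(np.median(h)),4) if len(h) else None,len(q)))
    return out
def press(x,y,yaw=np.pi/2):
    ctrl.reach([x,y,.13],R(yaw)); ctrl.move_l([x,y,.086],vel=.1); ctrl.sleep(.2)
    f0=ctrl.get_wrist_force()[2]; F=0; log=[]
    for z in np.arange(.080,.0655,-.0015):
        ctrl.move_l([x,y,z],vel=.03); F=ctrl.get_wrist_force()[2]-f0; log.append((round(ctrl.get_tool_pos()[2],4),round(F,1)))
        if abs(F)>18: break
    ctrl.sleep(.15); log.append((round(ctrl.get_tool_pos()[2],4),round(ctrl.get_wrist_force()[2]-f0,1)))
    ctrl.move_l([x,y,.1],vel=.1); ctrl.move_l([x,y,.2],vel=.3); return log
E
python3 - <<'E'
from h import *
print(jars(), ctrl.get_qpos())
ctrl.clamp(20); print(ctrl.get_clock(),ctrl.get_grip_width())
print(press(.4227,.2045)); print(jars(),ctrl.get_clock())
E
```

```text
[] [ 1.06219901e+00  4.80263907e-02  9.92085580e-02  1.62201005e+00
 -1.39562660e-05  1.44299012e+00]
1.8667 0.0021489588747543357
[(np.float64(0.08), np.float64(-0.4)), (np.float64(0.0787), np.float64(2.0)), (np.float64(0.0771), np.float64(3.6)), (np.float64(0.0756), np.float64(4.4)), (np.float64(0.0741), np.float64(4.4)), (np.float64(0.0727), np.float64(4.7)), (np.float64(0.0713), np.float64(4.2)), (np.float64(0.0699), np.float64(6.0)), (np.float64(0.0695), np.float64(10.5)), (np.float64(0.0695), np.float64(16.2)), (np.float64(0.0695), np.float64(16.6))]
[] 7.8833
```

```bash
sed -i 's/if len(q)<25 or.*/if DBG: print(len(q),d,q.mean(0))\n        &/; s/        if col\[0\]-col/        if DBG: print(col)\n&/; s/^def jars/DBG=0\ndef jars/' h.py; python3 - <<'E'
import h; from h import *
h.DBG=1
print(jars())
E
```

```text
233 [0.04974619 0.04779559 0.01310424] [0.42442451 0.19743736 0.07412578]
435 [0.04981931 0.0471014  0.01761253] [ 0.437805   -0.07603007  0.07699288]
91 [0.05391915 0.0536606  0.00216167] [0.44237498 0.0617454  0.06771378]
1 [0. 0. 0.] [0.44709575 0.18926147 0.06758834]
290 [0.05165022 0.04652077 0.01727104] [0.54419729 0.17966943 0.07652499]
419 [0.06243463 0.06334964 0.00565434] [ 0.55036996 -0.19724912  0.06951167]
471 [0.05345236 0.04379507 0.01753558] [ 0.54623864 -0.06318441  0.0767232 ]
355 [0.05340329 0.04547784 0.01816559] [0.54885977 0.06093397 0.07682807]
1 [0. 0. 0.] [ 0.54776431 -0.03258049  0.06730221]
1 [0. 0. 0.] [ 0.55798117 -0.03576105  0.06796942]
156 [0.01782095 0.01688877 0.02253926] [0.64070395 0.01190503 0.07887004]
308 [0.05091412 0.04088297 0.01805618] [0.65879492 0.15064667 0.07673261]
183 [0.03336821 0.01652908 0.02254993] [0.68633559 0.24241346 0.07863617]
1 [0. 0. 0.] [0.67480043 0.13397519 0.06885121]
[]
```

```bash
sed -i 's/>.045 or/>.058 or/' h.py; python3 - <<'E'
from h import *
J=jars(); print(J)
for x,y in((.543,.187),(.5475,.068),(.4353,-.07)):
    n=min(J,key=lambda j:np.hypot(j[0]-x,j[1]-y)); print(n,press(n[0],n[1])[-3:])
    J=jars(); print(J,ctrl.get_clock())
E
```

```text
[(np.float64(0.4226), np.float64(0.2044), 0.0779, 242), (np.float64(0.4353), np.float64(-0.07), 0.082, 441), (np.float64(0.5427), np.float64(0.1872), 0.0823, 288), (np.float64(0.5475), np.float64(0.0679), 0.0822, 355)]
(np.float64(0.5427), np.float64(0.1872), 0.0823, 288) [(np.float64(0.0695), np.float64(9.8)), (np.float64(0.0695), np.float64(14.2)), (np.float64(0.0695), np.float64(14.4))]
[(np.float64(0.4226), np.float64(0.2045), 0.0781, 238), (np.float64(0.4352), np.float64(-0.0698), 0.0822, 450), (np.float64(0.5426), np.float64(0.1869), 0.0779, 261), (np.float64(0.5474), np.float64(0.0678), 0.0823, 356)] 13.3083
(np.float64(0.5474), np.float64(0.0678), 0.0823, 356) [(np.float64(0.0695), np.float64(8.3)), (np.float64(0.0694), np.float64(14.5)), (np.float64(0.0694), np.float64(13.8))]
[(np.float64(0.4228), np.float64(0.2045), 0.0779, 238), (np.float64(0.4353), np.float64(-0.0699), 0.0822, 432), (np.float64(0.5426), np.float64(0.187), 0.0779, 260), (np.float64(0.5474), np.float64(0.0679), 0.0697, 250)] 18.525
(np.float64(0.4353), np.float64(-0.0699), 0.0822, 432) [(np.float64(0.0695), np.float64(10.6)), (np.float64(0.0694), np.float64(17.6)), (np.float64(0.0694), np.float64(16.3))]
[(np.float64(0.4228), np.float64(0.2045), 0.0778, 181), (np.float64(0.4353), np.float64(-0.0699), 0.0697, 322), (np.float64(0.5428), np.float64(0.1867), 0.0779, 260), (np.float64(0.5476), np.float64(0.0679), 0.0698, 250)] 23.9167
```

```bash
cat >> h.py <<'E'
def ori(p):
    q=np.array(ctrl.get_qpos()); best=None
    for yaw in(np.pi/2,-np.pi/2):
        s=ctrl.ik(p,R(yaw))
        if s is not None:
            d=np.abs(np.array(s)-q).max()
            if best is None or d<best[0]: best=(d,yaw)
    return R(best[1])
def carry(src,dst,top,zg=.018,zc=.17):
    x,y=src; u,v=dst
    ctrl.open_gripper(); o=ori([x,y,zc]); ctrl.reach([x,y,zc],o); ctrl.move_l([x,y,zg],vel=.12)
    ctrl.clamp(30); w=ctrl.get_grip_width(); f0=ctrl.get_wrist_force()[2]
    ctrl.move_l([x,y,zc],vel=.15); print("grip",w,ctrl.get_grip_width(),"dF",ctrl.get_wrist_force()[2]-f0)
    if ctrl.get_grip_width()<.4: raise SystemExit("lost")
    ctrl.move_l([u,v,zc],vel=.25); ctrl.move_l([u,v,zg+top+.012],vel=.15); ctrl.move_l([u,v,zg+top+.0005],vel=.03); ctrl.sleep(.1)
    print("place F",ctrl.get_wrist_force()); ctrl.open_gripper(); ctrl.sleep(.2); ctrl.move_l([u,v,zc],vel=.12); print("t",ctrl.get_clock())
E
python3 - <<'E'
from h import *
J=jars(); n=min(J,key=lambda j:np.hypot(j[0]-.4226,j[1]-.2045)); print(n)
carry(n[:2],(.409,.352),.006)
print(jars(.006,((.3,.65),(.26,.46)),save="p1")); print(jars())
E
```

```text
(np.float64(0.4227), np.float64(0.2044), 0.0784, 181)
grip 0.6507482668231819 0.6473696523259177 dF -6.0904090461558615
place F [0.4167615  0.13827066 0.45878849]
t 33.225
[(np.float64(0.4092), np.float64(0.3532), 0.0787, 200)]
[(np.float64(0.4353), np.float64(-0.0698), 0.0698, 320), (np.float64(0.5427), np.float64(0.1869), 0.0779, 258), (np.float64(0.5475), np.float64(0.0679), 0.0696, 261)]
```

View pics/p1_scene.png

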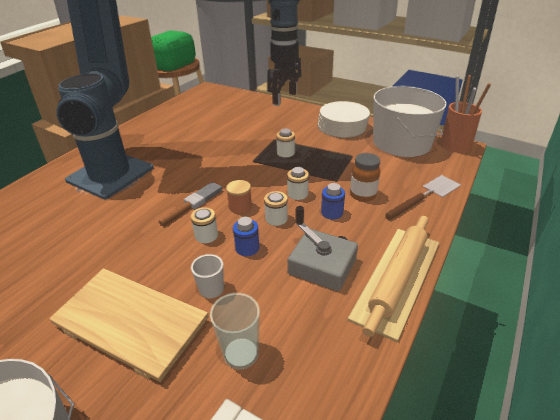

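The first failed jar stands upright on the mat at px (286,145), and the rest are unmoved. I'll carry the other three, checking positions before each one.

```bash
python3 - <<'E'
from h import *
for (x,y),d,t in(((.5427,.187),(.529,.352),.006),((.5475,.068),(.533,-.350),.0306),((.4353,-.07),(.413,-.350),.0306)):
    J=jars(); n=min(J,key=lambda j:np.hypot(j[0]-x,j[1]-y)); print(J,"->",n)
    if np.hypot(n[0]-x,n[1]-y)>.05: raise SystemExit("where?")
    carry(n[:2],d,t)
ctrl.reach([.35,0,.3],ori([.35,0,.3]))
print(jars(.006,((.3,.65),(.26,.46)),save="p2")); print(jars(.0306,((.3,.65),(-.46,-.24)))); print(jars(),ctrl.get_clock())
E
```

```text
[(np.float64(0.4352), np.float64(-0.0698), 0.0697, 310), (np.float64(0.5427), np.float64(0.187), 0.078, 247), (np.float64(0.5475), np.float64(0.0679), 0.0698, 254)] -> (np.float64(0.5427), np.float64(0.187), 0.078, 247)
grip 0.6481958338634644 0.6493357651583058 dF -7.878127517712438
place F [-0.13090171  0.83812661  0.68582233]
t 42.025
[(np.float64(0.4353), np.float64(-0.0699), 0.0696, 328), (np.float64(0.5474), np.float64(0.0679), 0.0698, 239)] -> (np.float64(0.5474), np.float64(0.0679), 0.0698, 239)
grip 0.64857911206534 0.6488633822984775 dF -7.652445990890696
place F [ 0.38234073 -0.69160708 -4.18702486]
t 51.5167
[(np.float64(0.4353), np.float64(-0.0699), 0.0698, 313)] -> (np.float64(0.4353), np.float64(-0.0699), 0.0698, 313)
grip 0.6470615851589966 0.6500242528423341 dF -7.440049168619178
place F [-3.20698577e-03  3.28034262e-01 -3.25106291e+00]
t 60.5
[(np.float64(0.3898), np.float64(0.3865), 0.0788, 209), (np.float64(0.5287), np.float64(0.3531), 0.0782, 206)]
[(np.float64(0.4125), np.float64(-0.3491), 0.0696, 727), (np.float64(0.5327), np.float64(-0.3493), 0.0693, 735)]
[] 62.2083
```

View pics/p2_scene.png

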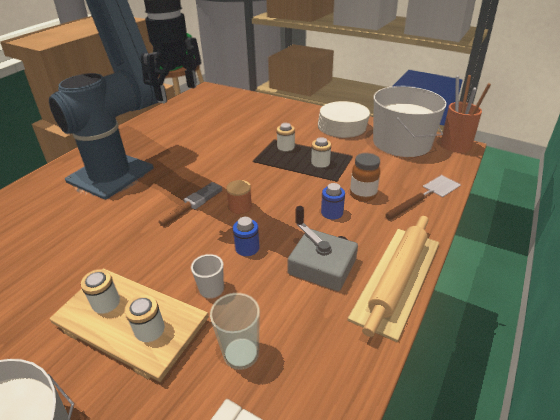

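The random knock moved the first mat jar to (.390,.387). It is still on the mat, but I'll re-centre it for margin before the lever.

```bash
python3 - <<'E'
from h import *
mat=lambda:jars(.006,((.3,.65),(.26,.46)))
n=min(mat()); print(n)
carry(n[:2],(.409,.352),0,zg=.024)
ctrl.clamp(20)
H=np.array([.718,-.021]); k0=np.array([.640,.0175]); r=np.hypot(*(k0-H)); a0=np.arctan2(*(k0-H)[::-1]); print("r",r,a0)
ctrl.reach([.60,.10,.25],ori([.60,.10,.25]))
print(mat(),jars(.0306,((.3,.65),(-.46,-.24))),jars(save="p3"),ctrl.get_clock())
pos=lambda t,off=.0245:[H[0]+r*np.cos(a0+t),H[1]+r*np.sin(a0+t)+off,.080]
p=pos(0,.055); ctrl.move_l(p[:2]+[.25],vel=.2); ctrl.move_l(p,vel=.12); ctrl.sleep(.2)
f0=np.array(ctrl.get_wrist_force()); ctrl.move_l(pos(0,.028),vel=.05)
ts=np.arange(0.05,1.36,.05); done=[]
for t in ts:
    ctrl.move_l(pos(t),vel=.06); F=np.array(ctrl.get_wrist_force())-f0; done.append(t); print(round(t,2),np.round(F,1),end=" ")
    if t>.85 and F[1]>12: break
ctrl.sleep(.3); print("\nend",ctrl.get_tool_pos(),np.array(ctrl.get_wrist_force())-f0)
f=ctrl.grab_frame("scene"); cv2.imwrite("pics/lev.png",cv2.resize(f["color"][150:330,200:440],None,fx=3,fy=3))
P=cloud(f).reshape(-1,3); k=P[(P[:,0]>.61)&(P[:,0]<.69)&(P[:,1]>-.12)&(P[:,1]<.0)&(P[:,2]>.068)&(P[:,2]<.108)]; print("knob?",len(k),np.median(k,0) if len(k) else 0)
E
```

```text
(np.float64(0.3897), np.float64(0.3863), 0.0788, 207)
grip 0.6508253842320005 0.6456531066202013 dF -6.413516688483901
place F [0.06902809 0.11942229 0.77208243]
t 70.875
r 0.08698419396649022 2.683086387462246
[(np.float64(0.4093), np.float64(0.3529), 0.0787, 209), (np.float64(0.5287), np.float64(0.3532), 0.0784, 204)] [(np.float64(0.4125), np.float64(-0.3491), 0.0696, 711), (np.float64(0.5327), np.float64(-0.3493), 0.0693, 735)] [] 73.175
0.05 [ 0.1  1.3 -0.3] 0.1 [ 0.5  1.9 -0.3] 0.15 [-0.8  2.2 -0.8] 0.2 [ 0.1  2.1 -0.5] 0.25 [ 0.4  3.3 -0.8] 0.3 [-1.   1.6 -0. ] 0.35 [ 0.2  0.9 -0.2] 0.4 [0.7 1.9 0.2] 0.45 [ 1.1  2.9 -0.2] 0.5 [-0.1  1.6 -0.8] 0.55 [ 1.3  2.3 -0.9] 0.6 [ 0.7  1.8 -1.4] 0.65 [-0.6  2.1 -1.1] 0.7 [ 0.2  1.4 -0.9] 0.75 [0.2 2.1 0.6] 0.8 [-0.3  3.2  0. ] 0.85 [-1.3  2.1 -0.5] 0.9 [ 0.   3.1 -0.6] 0.95 [-0.3  2.2  0.2] 1.0 [ 0.3  3.1 -0.4] 1.05 [-0.1  2.8  0.2] 1.1 [-0.1  2.4 -1.5] 1.15 [ 0.1  2.4 -0.6] 1.2 [-1.3  5.2  1.8] 1.25 [-2.9  9.9  0.4] 1.3 [ 4.2  6.8 -2.2] 1.35 [ 0.9 -0.1 -0.7] 
end [ 0.66332789 -0.06455918  0.08010171] [ 0.38663768  0.57691146 -0.54764951]
knob? 106 [ 0.66964027 -0.07170787  0.09635335]
```

View pics/lev.png

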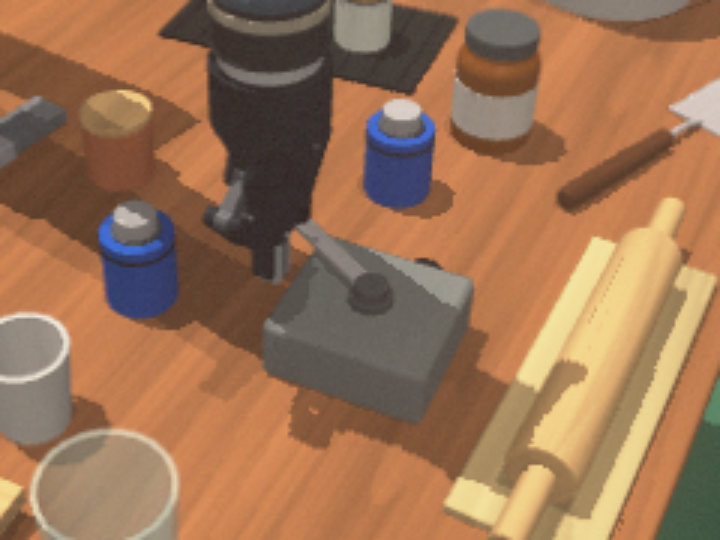

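The picture shows the fingers at px (272,255). The force rose to 10 N at t≈1.25 (the stop), then the finger slid past the knob and the lever sprang back. To be certain of the stop, I'll repeat it with a hold and no overrun, then measure the knob.

```bash
python3 - <<'E'
from h import *
H=np.array([.718,-.021]); k0=np.array([.640,.0175]); r=np.hypot(*(k0-H)); a0=np.arctan2(*(k0-H)[::-1])
def knob(y0,y1):
    Q=[]
    for n in("scene","side"): Q.append(cloud(ctrl.grab_frame(n)).reshape(-1,3))
    q=np.vstack(Q); q=q[(q[:,0]>.61)&(q[:,0]<.68)&(q[:,1]>y0)&(q[:,1]<y1)&(q[:,2]>.072)&(q[:,2]<.107)]
    return len(q),fitc(q,.009) if len(q)>10 else None
x,y,z=ctrl.get_tool_pos(); ctrl.move_l([x,y,.2],vel=.1); ctrl.move_l([.6,.12,.2],vel=.2)
print("rest knob",knob(-.03,.05))
pos=lambda t,off=.0245:[H[0]+r*np.cos(a0+t),H[1]+r*np.sin(a0+t)+off,.080]
p=pos(0,.055); ctrl.move_l(p[:2]+[.2],vel=.2); ctrl.move_l(p,vel=.12); ctrl.sleep(.2)
f0=np.array(ctrl.get_wrist_force()); ctrl.move_l(pos(0,.028),vel=.05)
done=[]
for t in list(np.arange(.1,1.1,.1))+list(np.arange(1.1,1.25,.02)):
    ctrl.move_l(pos(t),vel=.06); F=np.array(ctrl.get_wrist_force())-f0; done.append(t)
    if t>1: print(round(t,2),np.round(F,1))
    if t>1 and F[1]>6: break
ctrl.sleep(.4); print("hold",ctrl.get_tool_pos(),np.array(ctrl.get_wrist_force())-f0)
f=ctrl.grab_frame("side"); c=cloud(f).reshape(-1,3); s=c[(c[:,0]>.61)&(c[:,0]<.69)&(c[:,1]>-.1)&(c[:,1]<-.04)&(c[:,2]>.07)&(c[:,2]<.106)]; print("side knob pts",len(s),np.median(s,0))
for t in done[::-2]: ctrl.move_l(pos(t),vel=.08)
ctrl.move_l(pos(0,.06),vel=.08); x,y,z=ctrl.get_tool_pos(); ctrl.move_l([x,y,.2],vel=.12)
ctrl.reach([.35,0,.3],ori([.35,0,.3])); ctrl.sleep(.5)
print("knob after",knob(-.03,.05))
print(jars(.006,((.3,.65),(.26,.46)),save="p4"),jars(.0306,((.3,.65),(-.46,-.24))),jars(),ctrl.get_clock())
E
```

```text
rest knob (265, array([0.64011572, 0.0177371 ]))
1.1 [-2.2  2.7 -0.1]
1.12 [-1.   1.  -0.5]
1.14 [-1.7  1.7  0.6]
1.16 [-2.1  1.3 -0.4]
1.18 [-1.9  1.4  0.2]
1.2 [-3.9  4.3  0.8]
1.22 [-4.4  7.   1.9]
hold [ 0.6537908  -0.05428174  0.07978533] [-5.17630749  6.06368648  1.82651763]
side knob pts 232 [ 0.64616156 -0.08085556  0.09379494]
knob after (271, array([0.63994263, 0.01805803]))
[(np.float64(0.4091), np.float64(0.353), 0.0783, 201), (np.float64(0.5288), np.float64(0.3533), 0.0785, 208)] [(np.float64(0.4125), np.float64(-0.3491), 0.0695, 702), (np.float64(0.5327), np.float64(-0.3493), 0.0693, 736)] [] 100.225
```

View pics/p4_scene.png

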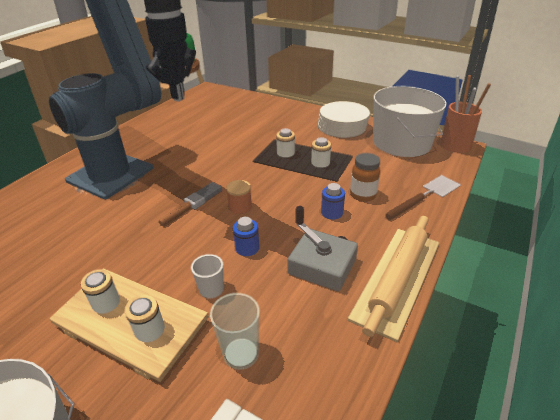

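All jars are in place: the mat at px (286,145) and (321,153), the board at (100,290) and (145,318). The lever is back at rest and the knob at the stop matched the expected position.

```bash
python3 -c "
from plant import ctrl
print(ctrl.job_done())"
```

```text
the job is handed in; nothing more can be done
None
```

I tested and sorted all four white jars, swung the tally lever to its stop, and handed the job in at about 100 s on the robot's clock. The hand-in gives no verdict.

- **Sorting:** I pressed each button to its stop (14–17 N). Two stayed down, at about 3.5 mm proud, and went on the ware board. Two popped back to about 12 mm proud and went on the rubber mat.
- **Knocked jar:** one mat jar was knocked about 4 cm while the arm was elsewhere. It was still on the mat, and I set it back before touching the lever.
- **Lever:** on the first swing the finger reached the stop (about 10 N) and then slipped past the knob, so the lever sprang back by itself. I repeated it with a 0.4 s hold against the stop at about 8 N, then let it return.
- **Last checks:** all four jars measured within about 1–2 mm of where I put them, with button heights right for their group. The knob was within 0.5 mm of its rest position and the arm was clear. The pot, cup, amber jar, beaker and blue look-alikes appear unmoved in the last picture.
- **Disagreement:** the two cameras differed by about 15 mm on the mat's centre. I used the side view, because its size matched the mat's, and the jars stand well inside the edges either way.

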